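Refit the regulator knob on the battery charger and wind it down to zero

TASK

The pointer knob has come off the battery charger: take it from the white coaster and put it back on the charger's keyed regulator shaft, pressing only lightly while you turn it until it drops over the key, then seat it fully home on the washer. Then wind the charger down by turning the fitted knob anticlockwise until its pointer is at the zero mark, and let go of it. Leave the other things on the shelf where they are.

Things in the scene. Friction and masses are not known exactly. Their poses are not given: they have to be found in the camera images.
- knob_mid (a point): Loose black die-cast pointer knob, 63 to 120 g, standing upright on the coaster; point on its bore axis, 17 mm above the underside and 17 mm below the top. From above: two parallel flat sides 26 mm apart (grip here; they run 9 mm behind to 14 mm ahead of the axis), blunt tail 13 mm behind, beak to a tip 32 mm ahead. x: to the pointer's tip, y: across the flat sides, z: up.
- knob_bore (a point): Mouth of the knob's bore, centre of its underside; axes as knob_mid. Blind round bore, 12.9 mm across, 27 mm deep, with one keyway on the pointer's side (to +x), open at the underside: 5.2 mm wide, reaching 11.2 mm from the axis, 14 mm high. Keep the push on the unmatched key under about 8 N: more would bruise it.
- knob_nose (a point): Tip of the knob's pointer, 32 mm from the bore axis, 1 mm above the underside.
- shaft_top (a point): Centre of the upper end of the bare upright steel shaft on the charger's top panel, 135 mm above the shelf. Axes are the charger's, not the shaft's: x front to rear, y left, z up. Shaft 12 mm across, end bevelled 1 mm, 20 mm proud of the washer. When the knob is fully home knob_mid is 3 mm below this point; with the key not matched the knob stands on the key, 12 mm higher.
- washer (a point): Centre of the washer's upper face (24 mm across) at the shaft's foot; the knob's underside rests on it when home. From here a key 4 mm wide stands on one side of the shaft, 12 mm high, reaching 10.5 mm from the axis. The shaft turns over 270 degrees between stops, stiffly (0.1 N m), so it stays put under a lightly pressed, turning knob. The knob drops within about 4 degrees of a match.
- zero_mark (a point): Dot on the dial plate, 32.5 mm from the shaft's axis, 135 degrees anticlockwise (from above) from the charger's x axis: to its front left. At the shaft's anticlockwise stop its key points at this dot and a fitted knob's pointer tip is over it. The shaft's angle is not measured: it was left with its key 34 to 155 degrees clockwise (from above) of this dot.
- charger: Battery charger: fixed steel case 180 mm (x) by 240 mm (y) with a flat top panel 112 mm above the shelf; origin at the centre of its underside, axes as shaft_top. The shaft is 30 mm in front (-x) and 45 mm to the right (-y) of the centre. Ammeter 66 mm across, 10 mm high, 113 mm left of the shaft; at the rear two posts 23 mm high, a folded handle, a switch, all 80 mm or more from the shaft.
- coaster: White ceramic coaster, a disc 94 mm across and 8 mm thick; origin at the centre of its underside. The knob stands on it, up to 17 mm off centre.
- scoop: Green plastic scoop lying on the shelf, 145 mm long, 58 mm wide, 37 mm high; origin under its middle, bowl to its +x. It and the coaster may have changed places.
- jar: Glass jar with aluminium twist cap, 80 mm across, 115 mm high; origin at the centre of its underside.
- shuttle_a: Feather shuttlecock standing on its skirt, 66 mm across, 85 mm high; origin at the centre of its foot.
- shuttle_b: Another such shuttlecock; origin at the centre of its foot.
There are look-alikes about, which are no part of the job. What is shaped like the part that bears knob_mid but brown or orange is not meant.

How it is judged (in metres and radians):
On the way, in this order (a step that is already met when the one before it is completed fails the run):
1. the knob is on the shaft, its keyway over the key, seated fully home on the washer (horizontal distance between knob_mid and shaft_top below 0.003 m and z of knob_mid in the frame of shaft_top below -0.001 m and angle between knob_mid's own z axis and vertical below 0.1 rad), for 0.2 s.
2. the fitted knob is turned down to the zero mark (horizontal distance between knob_nose and zero_mark below 0.009 m and z of knob_mid in the frame of shaft_top below -0.001 m), for 0.2 s.
At the end, for the whole second after the job is handed in: The knob sits fully home on the shaft (within 2 mm of the washer, 3 mm of the axis, upright within 0.1 rad), its pointer's tip is within 9 mm of the zero mark (about 15 degrees), and it has been let go (all of step 2 and horizontal distance between knob_mid and shaft_top below 0.003 m and angle between knob_mid's own z axis and vertical below 0.1 rad); the robot touches nothing.
It fails at once if the knob is pressed on the charger with more than 26 N (all contacts summed) while it is not yet over the key (contact force between knob and charger above 26 N and z of knob_mid in the frame of shaft_top above 0.004 m).
It fails at once if another thing on the shelf is shifted by more than 40 mm (distance of any of coaster, scoop, jar, shuttle_a, shuttle_b from where it was at the start of the episode above 0.04 m).
It also fails if it takes over 72 s, if anything falls off the work surface, if the arm or the gripper's body presses on something with over 40 N, if the wrist force passes 120 N, or if a joint passes its speed limit or range.

ROBOT

A 6-joint arm with a two-finger parallel gripper is mounted at the origin on the work surface. World frame = base frame: x ahead of the robot, y to its left, z up, the work surface at z = 0. Lengths are in mm, angles in degrees, forces in N, time in s.
With the tool pointing down it reaches from about 350 to 975 mm from the base axis. Payload 17.4 kg.
Tool frame: the origin (TCP) lies midway between the tips of the shut fingers; the grasp point (between the pads) lies 19 mm behind it (ctrl.hold_point_z is the distance from the TCP to the grasp point, in mm); z points along the fingers, y is the line along which they close (so a half turn about z gives the same grasp; the last joint's range is limited). The gripper opens to 85 mm and grips with 20 to 120 N. Pads are 22 mm wide; open, the fingers measure 114 mm over their backs; the gripper's body (76 mm by 85 mm) begins 54 mm behind the grasp point. The pads swing forward as they close: fully open they stand 13 mm farther back than shut.
Start: joints at [-69.603, 6.646, 82.598, -0, 90.757, -2.166], TCP at [258.989, -623.343, 231.303] pointing down, gripper open.
Joint ranges: [-162.19, 162.19], [-47.58, 125.68], [4.15, 143.07], [-65.23, 245.23], [0.69, 171.88], [-170.13, 170.13]. Speed limits (degrees/s): [108.29, 108.29, 127.2, 180, 180, 180].

INTERFACE

Orientations are given as [roll, pitch, yaw] about the fixed x, y, z axes, in that order (R = Rz(yaw) Ry(pitch) Rx(roll)).
In Python, from workcell import sensors, capture, camera_info, ctrl gives the robot as it stands.
- The arm moves only by the tool carry_out, never from a script. Its argument "steps" is text: rows parted by semicolons, each of 6 numbers parted by spaces: the shift along the tool's x, y, z in cm, then the turn, a rotation vector about the tool's x, y, z in degrees. In form: dx dy dz rx ry rz; .... A call has 1 to 10 rows; each row shifts and turns the commanded pose from where the row before left it, along the tool's axes as they then stand; what a row does not reach is not made up. A row lasts 1/10 s, in which the tool goes at most 50 mm and 8.59 degrees, less where a joint would pass 70% of its speed; a pose out of reach is approached as far as the arm can. A call is refused whole if a number of a shift passes 5 or a number of a turn 8.59, either way. A call with a gripper value outside its range is refused whole. "gripper" is the finger opening in cm, from 0 to 8.54, set as the call begins (left out, the last holds). The fingers move at their own pace and stop on an object; the grip force is fixed at half the most. Time passes only in rows, so rows that do not move let the fingers close. It gives the time, the measured TCP pose, the force, the opening and the grip force at its end, in the units of the state.
- sensors.state(): the state, without advancing time (a new reading comes with each control period).
- capture(name): name is "scene" or "top"; returns (picture, depth): 400x640x3 uint8, blue, green, red; 400x640 float32, mm along the optical axis (not along the pixel's ray), 0 where there is no reading.
- camera_info(name): a dict with "camera_matrix" (3x3 intrinsics, pixels), "k1" (the pictures are not rectified: a ray, as slopes to the right and down, at radius r is drawn at 1 + k1 r^2 times it, then the intrinsics apply), "R" (3x3) and "t" (3): a world point X has camera coordinates R X + t. Camera axes: x right, y down, z forward; pixel columns grow to the right and rows downward; lengths in mm; the calibration is good to about 2 mm. A picture is of the moment at which its call begins. camera_info takes no time and is no camera call.
- ctrl.finish_job(): hands the job in; it is judged then, once.
The state is a dict: "clock": time; "qpos": joint angles; "qvel": joint speeds; "tau": joint torques, N m; "tcp_pos": TCP position; "tcp_rot": TCP orientation; "contact_force": force on the tool from outside, world axes, zero at the start; "moment": the same for the moment, N m; "width": finger opening in mm; "gripper_force": force on a finger pad.
Only numpy, scipy, OpenCV 4.12 (cv2) and the standard library are available. Lean on these libraries where they do the work, as an engineer would, in place of code of your own. Each camera call takes 0.05 s, during which the arm holds its last target. There are 200 camera calls.

## Working session

There is one attempt and no reset: what is moved stays moved. The work goes in short steps, Python scripts to look and compute and a tool call to move; the robot and the scene stay as the last step left them, time stands still between calls to the robot, and variables do not carry over. Pictures are saved under pics/ and viewed, at most 10 in all, crops included, and the job is handed in when it is done.

Besides the shell and the picture viewer there is one more tool, called after "Request:" in YAML: its name, and indented under it one key for each argument. carry_out: Moves the arm, as the interface text tells. Its arguments: {"type":"object","properties":{"steps":{"type":"string"},"gripper":{"type":"number"}},"required":["steps"]}

```bash
mkdir -p pics; ls; cat > h.py <<'E'
import numpy as np, cv2
from workcell import sensors, capture, camera_info, ctrl
def ray(name,u,v):
    c=camera_info(name);K=np.array(c["camera_matrix"]);k=c["k1"]
    d=np.array([(u-K[0,2])/K[0,0],(v-K[1,2])/K[1,1]]);s=d.copy()
    for _ in range(20): s=d/(1+k*(s@s))
    return s
def at_depth(name,u,v,z):
    c=camera_info(name);s=ray(name,u,v)
    return np.array(c["R"]).T@(np.array([s[0],s[1],1])*z-np.array(c["t"]).ravel())
def at_h(name,u,v,h):
    c=camera_info(name);R=np.array(c["R"]);o=-R.T@np.array(c["t"]).ravel()
    s=ray(name,u,v);d=R.T@np.array([s[0],s[1],1]);return o+d*(h-o[2])/d[2]
def px(name,X):
    c=camera_info(name);p=np.array(c["R"])@np.array(X,float)+np.array(c["t"]).ravel();s=p[:2]/p[2]
    s=s*(1+c["k1"]*(s@s));K=np.array(c["camera_matrix"]);return np.array([K[0,0]*s[0]+K[0,2],K[1,1]*s[1]+K[1,2]])
def crop(img,u0,v0,u1,v1,f,fn):
    cv2.imwrite(fn,cv2.resize(img[v0:v1,u0:u1],None,fx=f,fy=f,interpolation=cv2.INTER_CUBIC))
E
python3 - <<'E'
from h import *
for n in("scene","top"):
    im,d=capture(n);cv2.imwrite(f"pics/{n}0.png",im);np.save(f"{n}0.npy",d)
    c=camera_info(n);print(n,c["camera_matrix"],c["k1"],-np.array(c["R"]).T@np.array(c["t"]).ravel(),np.round(c["R"],2))
print(sensors.state())
E
```

```text
pics
scene [[433.68760411   0.         314.60117088]
 [  0.         433.68760411 194.94445914]
 [  0.           0.           1.        ]] -0.09230044978271178 [1320.29564985  -60.57170391  842.41433586] [[-0.05  1.    0.02]
 [ 0.7   0.05 -0.71]
 [-0.71 -0.02 -0.7 ]]
top [[468.01714467   0.         318.15256042]
 [  0.         468.01714467 195.02613258]
 [  0.           0.           1.        ]] 0.029325046731074063 [469.34301736 -53.8477425  946.69415218] [[-0.01 -1.    0.04]
 [-0.99  0.   -0.13]
 [ 0.13 -0.04 -0.99]]
{'clock': 0.1, 'qpos': array([-6.96043362e+01,  6.67323995e+00,  8.26326061e+01,  2.47120211e-03,
        9.07563328e+01, -2.16506646e+00]), 'qvel': array([ 2.94809757e-02,  2.68692346e-02, -6.07562476e-02,  1.28261482e-02,
        1.37301137e-05,  9.65605014e-02]), 'tau': array([ 3.27583090e-03, -7.33669138e+01, -6.33786893e+01,  6.53754205e-05,
        5.29471683e-03,  6.48721038e-05]), 'tcp_pos': array([ 258.92359387, -623.17952279,  230.60661172]), 'tcp_rot': array([-1.79937959e+02, -4.81828030e-03,  2.25607590e+01]), 'contact_force': array([-0.00189544,  0.43760312, -0.68501917]), 'moment': array([-0.0064506 ,  0.01889635,  0.05571761]), 'gripper_force': 0.0, 'width': 85.43303751917924}
```

View pics/top0.png

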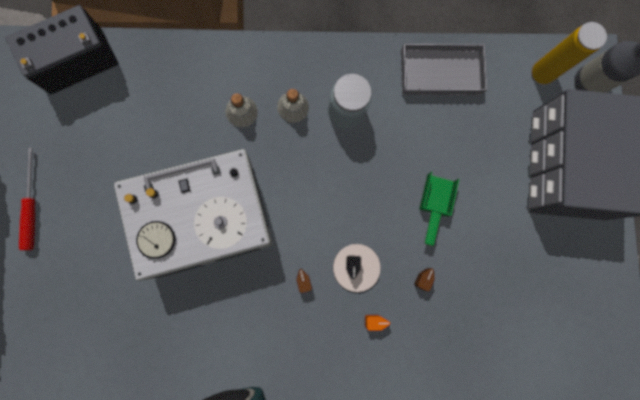

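View pics/scene0.png

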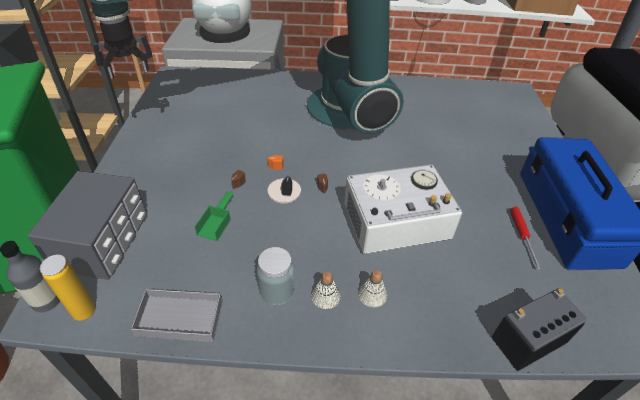

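The top view shows a black knob on the white coaster at (353,266). The look-alikes are brown at (304,281) and (427,279) and orange at (377,324). Only the black one fits the description. The dial shaft is at about (220,222). I'll confirm with one enlarged crop.

```bash
python3 - <<'E'
from h import *
t=cv2.imread("pics/top0.png");s=cv2.imread("pics/scene0.png")
f=lambda i,u,v,w:cv2.resize(i[v:v+w,u:u+w],(390,390),interpolation=cv2.INTER_CUBIC)
a=f(t,323,236,60);b=f(t,190,192,60)
cv2.imwrite("pics/m1.png",np.hstack([a,b]))
d=np.load("top0.npy")
# charger top panel corners rough
for u,v in[(122,184),(244,156),(262,242),(140,272)]:print(u,v,at_h("top",u,v,112).round(1),at_depth("top",u,v,d[v,u]).round(1))
# coaster disc centroid
m=(t[236:300,325:390].min(2)>130).astype(np.uint8)
c=max(cv2.findContours(m,cv2.RETR_EXTERNAL,cv2.CHAIN_APPROX_NONE)[0],key=cv2.contourArea)
(x,y),r=cv2.minEnclosingCircle(c);print("coaster",x+325,y+236,r,at_h("top",x+325,y+236,8))
for u,v in[(353,262),(353,266),(219,222),(220,222),(221,223)]:print(u,v,at_depth("top",u,v,d[v,u]).round(1))
E
```

```text
122 184 [601.2 255.3 112. ] [600.7 254.1 115.3]
244 156 [652.4  42.5 112. ] [652.1  42.3 113.3]
262 242 [497.5   8.8 112. ] [497.5   8.7 112.5]
140 272 [447.5 217.6 112. ] [447.6 216.5 115.2]
coaster 356.2834014892578 267.11133575439453 23.950359344482422 [ 450.16867131 -170.6665243     8.        ]
353 262 [ 460.6 -160.2   42.8]
353 266 [ 453.1 -159.8   45.1]
219 222 [531.2  80.3 138.7]
220 222 [531.4  79.  136.2]
221 223 [529.6  77.2 136.9]
```

View pics/m1.png

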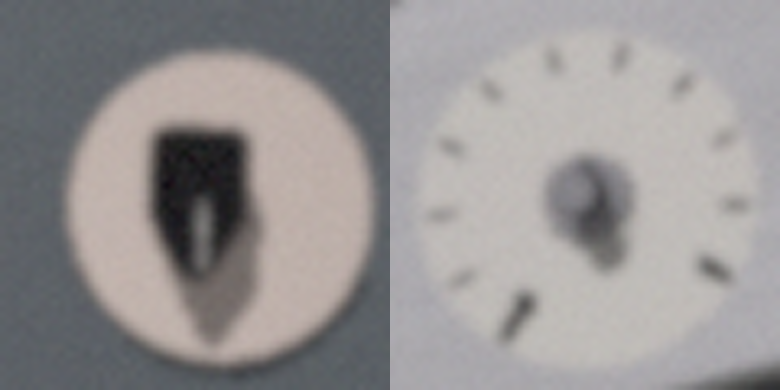

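The crop confirms the black knob, with its tail at the top and its pointer toward image-down (world yaw near 180°). The shaft tip is at about (219.5,220.8), and the heavy zero mark is at the lower left.

```bash
python3 - <<'E'
from h import *
q=lambda x,y:(323+x/6.5,236+y/6.5); r=lambda x,y:(190+(x-390)/6.5,192+y/6.5)
print("tail top",at_h("top",*q(199,131),42)[:2])
print("L edge",at_h("top",*q(153,170),8)[:2],"R",at_h("top",*q(245,170),42)[:2])
print("tip",at_h("top",*q(204,280),9)[:2])
print("shaft",at_h("top",*r(580,186),135)[:2],"dial",at_h("top",*r(588,198),113)[:2],"zero",at_h("top",*r(522,303),113)[:2])
yaw=[np.degrees(np.arctan2(*(np.array(a)-b)[::-1])) for a,b in[((600.9,254.8),(447.5,217)),((652.4,42.5),(497.5,8.8))]]
print(yaw)
# charger panel depth-segment: min area rect of bright panel at z~112
d=np.load("top0.npy");P=[]
for v in range(140,290):
  for u in range(105,275):
    if d[v,u]>0:
      p=at_depth("top",u,v,d[v,u])
      if 106<p[2]<118:P.append(p[:2])
P=np.array(P,np.float32);print(len(P),cv2.minAreaRect(P))
# knob top points
K=np.array([at_depth("top",u,v,d[v,u]) for v in range(250,285) for u in range(340,370) if d[v,u]>0])
K=K[K[:,2]>36];print(len(K),K.mean(0),cv2.minAreaRect(K[:,:2].astype(np.float32)))
E
```

```text
tail top [ 471.70962472 -161.67515131]
L edge [ 460.05994779 -151.36701162] R [ 460.20217836 -175.11850297]
tip [ 426.83158134 -166.32197099]
shaft [533.83439541  80.57591512] dial [532.30648422  81.99952169] zero [503.99859391  99.04149866]
[np.float64(13.842736812002244), np.float64(12.273987242957674)]Traceback (most recent call last):
  File "<stdin>", line 14, in <module>
  File "h.py", line 9, in at_depth
    c=camera_info(name);s=ray(name,u,v)
                          ~~~^^^^^^^^^^
  File "h.py", line 4, in ray
    c=camera_info(name);K=np.array(c["camera_matrix"]);k=c["k1"]
ValueError: time passes only in moves, steps and waits
```

Request:
carry_out:
  steps: "3.3 -3.2 0 0 0 0;3.3 -3.2 0 0 0 0;3.3 -3.2 0 0 0 0;3.3 -3.2 0 0 0 0;3.3 -3.2 0 0 0 0;3.3 -3.2 0 0 0 0;3.3 -3.2 0 0 0 0;3.3 -3.2 0 0 0 0;3.3 -3.2 0 0 0 0;3.3 -3.2 0 0 0 0"
  gripper: 7

```text
clock: 1.1
tcp_pos: [441.1, -199.4, 231.2]
tcp_rot: [180.0, -0.0, 22.6]
contact_force: [0.8, -0.0, 0.6]
width: 70.1
gripper_force: 0.0
```

Request:
carry_out:
  steps: "0 0 0.4 0 0 -8.5;0 0 0.4 0 0 -8.5;0 0 0.4 0 0 -8.5;0 0 0.4 0 0 -8.5;0 0 0.4 0 0 -8.5;0 0 0.4 0 0 -8.5;0 0 0.4 0 0 -8.5;0 0 0.4 0 0 -8.5;0 0 0.4 0 0 -8.5;0 0 0.4 0 0 -8.5"

```text
clock: 2.1
tcp_pos: [440.8, -201.2, 190.9]
tcp_rot: [-180.0, -0.0, 107.9]
contact_force: [0.4, -0.1, 0.2]
width: 70.0
gripper_force: 0.0
```

Request:
carry_out:
  steps: "0 0 0.4 0 0 -8.5;0 0 0.4 0 0 -8.5;0 0 0.4 0 0 -8.5;0 0 0.4 0 0 -8.5;0 0 0.4 0 0 -8.5;0 0 0.4 0 0 -8.5;0 0 0.4 0 0 -8.5;0 0 0.4 0 0 -8.5;0 0 0.4 0 0 -8.5;0 0 0 0 0 0"

```text
clock: 3.1
tcp_pos: [440.6, -201.1, 154.6]
tcp_rot: [180.0, -0.1, -175.8]
contact_force: [-0.2, -0.7, 1.2]
width: 69.9
gripper_force: 0.0
```

```bash
cat >> h.py <<'E'
import functools
camera_info=functools.lru_cache(None)(camera_info)
def to(x,y,z,yaw):
    s=sensors.state();p=s["tcp_pos"];w=np.radians(s["tcp_rot"][2]);e=np.array([x,y,z])-p
    c,n=np.cos(w),np.sin(w)
    dy=(yaw-s["tcp_rot"][2]+180)%360-180
    print("t",round(s["clock"],2),"tcp",p.round(1),s["tcp_rot"].round(2),"F",s["contact_force"].round(2),"w",round(s["width"],1))
    print("tool dx dy dz mm",(e[0]*c+e[1]*n).round(1),(e[0]*n-e[1]*c).round(1),-e[2].round(1),"rz",-dy)
E
python3 - <<'E'
from h import *
to(458.5,-163,100,184)
im,d=capture("top");im2,_=capture("scene")
u,v=px("scene",[458,-163,25]).astype(int);print(u,v)
crop(im2,u-35,v-30,u+35,v+30,8,"pics/k2.png")
d=np.load("top0.npy")
K=np.array([at_depth("top",u,v,d[v,u]) for v in range(250,285) for u in range(340,370) if d[v,u]>0])
K=K[K[:,2]>36];print(len(K),K.mean(0),cv2.minAreaRect(K[:,:2].astype(np.float32)))
E
```

```text
t 3.1 tcp [ 440.6 -201.1  154.6] [ 1.7996e+02 -6.0000e-02 -1.7578e+02] F [-0.22 -0.68  1.2 ] w 69.9
tool dx dy dz mm -20.6 36.6 54.6 rz 0.2204470016694131
286 186
270 [ 453.44514967 -162.00789189   43.01336549] ((450.51214599609375, -162.07147216796875), (25.977304458618164, 44.377593994140625), 85.39266967773438)
```

View pics/k2.png

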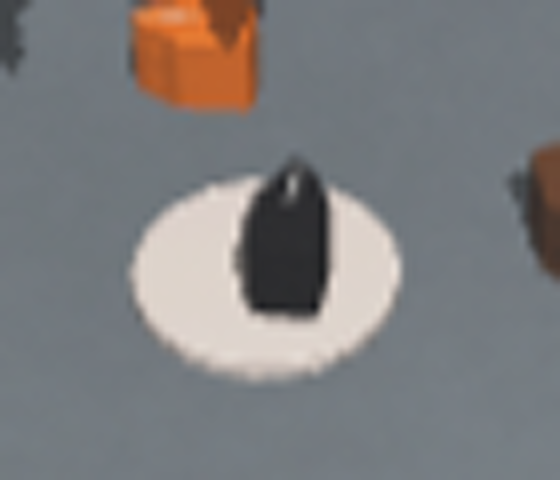

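The scene crop shows the knob's tail at about (283,313) and the pointer away from the camera at about (295,160). Its yaw is about 180°.

```bash
python3 - <<'E'
from h import *
a=at_h("scene",251+295/8,156+160/8,20);b=at_h("scene",251+283/8,156+314/8,8)
c=at_h("scene",251+240/8,156+250/8,8);e=at_h("scene",251+329/8,156+250/8,8)
print(a,b,c,e)
to(458.5,-163,60,180)
E
```

```text
[ 408.6948694  -164.64368279   20.        ] [ 474.42819923 -162.92345699    8.        ] [ 443.63759792 -180.9581752     8.        ] [ 441.47767803 -149.927996      8.        ]
t 3.2 tcp [ 440.9 -201.2  155.3] [ 1.7999e+02 -2.0000e-02 -1.7621e+02] F [-0.01 -0.5   0.57] w 70.1
tool dx dy dz mm -20.1 36.9 95.3 rz 3.793702457903123
```

Request:
carry_out:
  steps: "-0.7 1.2 0.5 0 0 0.8;-0.7 1.2 0.5 0 0 0.8;-0.7 1.3 0.5 0 0 0.7;0 0 2 0 0 0;0 0 2 0 0 0;0 0 2 0 0 0;0 0 2 0 0 0;0 0 2 0 0 0;0 0 1 0 0 0;0 0 0 0 0 0"

```text
clock: 4.2
tcp_pos: [459.3, -162.9, 29.4]
tcp_rot: [180.0, -0.1, -178.4]
contact_force: [-0.4, 0.3, 0.2]
width: 69.8
gripper_force: 0.0
```

```bash
python3 - <<'E'
from h import *
to(459.5,-163,13,181.5)
E
```

```text
t 4.2 tcp [ 459.3 -162.9   29.4] [ 1.7995e+02 -1.0000e-01 -1.7837e+02] F [-0.44  0.32  0.17] w 69.8
tool dx dy dz mm -0.2 -0.1 16.4 rz 0.13202418913897418
```

Request:
carry_out:
  steps: "0 0 0.8 0 0 0;0 0 0.8 0 0 0;0 0 0 0 0 0"

```text
clock: 4.5
tcp_pos: [459.5, -163.0, 13.5]
tcp_rot: [180.0, -0.0, -178.3]
contact_force: [-0.6, 0.3, -1.0]
width: 70.0
gripper_force: 0.0
```

Request:
carry_out:
  steps: "0 0 0 0 0 0;0 0 0 0 0 0;0 0 0 0 0 0;0 0 0 0 0 0;0 0 0 0 0 0;0 0 0 0 0 0;0 0 0 0 0 0;0 0 0 0 0 0"
  gripper: 2

```text
clock: 5.3
tcp_pos: [460.2, -163.2, 15.0]
tcp_rot: [-180.0, 0.1, -178.2]
contact_force: [-0.7, 1.4, 6.8]
width: 26.0
gripper_force: 56.3
```

Request:
carry_out:
  steps: "0 0 -1.5 0 0 0;0 0 -2 0 0 0;0 0 -2 0 0 0;0 0 -2.5 0 0 0;0 0 -2.5 0 0 0;0 0 -2.5 0 0 0;0 0 -2.5 0 0 0;0 0 -1.5 0 0 0;0 0 -1 0 0 0;0 0 0 0 0 0"

```text
clock: 6.3
tcp_pos: [460.0, -163.2, 195.3]
tcp_rot: [-180.0, 0.1, -178.2]
contact_force: [0.4, 0.6, -1.7]
width: 25.8
gripper_force: 56.0
```

```bash
python3 - <<'E'
from h import *
to(532,81,190,120)
im,d=capture("scene")
s=sensors.state();p=s["tcp_pos"]
u,v=px("scene",p).astype(int)
a=cv2.resize(im[v-30:v+30,u-30:u+30],(390,390),interpolation=cv2.INTER_CUBIC)
u,v=px("scene",[532,81,125]).astype(int);print(u,v,px("scene",p))
b=cv2.resize(im[v-30:v+30,u-30:u+30],(390,390),interpolation=cv2.INTER_CUBIC)
cv2.imwrite("pics/k3.png",np.hstack([a,b]))
E
```

```text
t 6.3 tcp [ 460.  -163.2  195.3] [-1.7997e+02  7.0000e-02 -1.7824e+02] F [ 0.41  0.55 -1.74] w 25.8
tool dx dy dz mm -79.4 241.8 5.3 rz 61.76203842990509
382 182 [284.99295381 137.36667861]
```

View pics/k3.png

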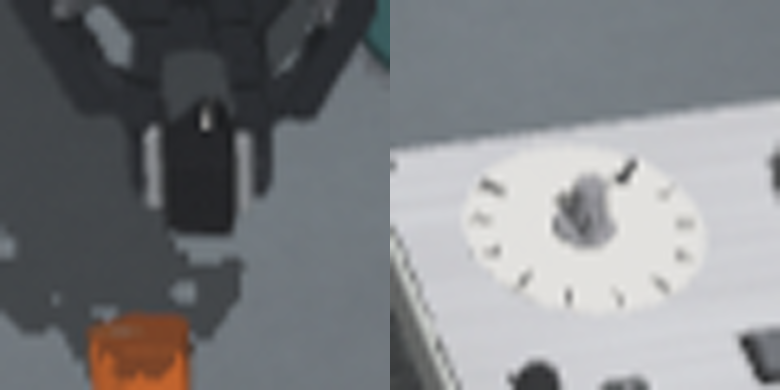

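The knob is held, beak away from the camera. I'll carry it over the shaft and fit the dial centre.

Request:
carry_out:
  steps: "-0.8 2.4 0 0 0 0;-0.8 2.4 0 0 0 0;-0.8 2.4 0 0 0 0;-0.8 2.4 0 0 0 0;-0.8 2.4 0 0 0 0;-0.8 2.4 0 0 0 0;-0.8 2.4 0 0 0 0;-0.8 2.4 0 0 0 0;-0.8 2.5 0 0 0 0;-0.7 2.5 0 0 0 0"

```text
clock: 7.35
tcp_pos: [531.1, 82.3, 192.7]
tcp_rot: [-180.0, -0.1, -178.2]
contact_force: [1.1, 0.0, -1.5]
width: 25.7
gripper_force: 56.1
```

Request:
carry_out:
  steps: "0 0 0 0 0 8.5;0 0 0 0 0 8.5;0 0 0 0 0 8.5;0 0 0 0 0 8.5;0 0 0 0 0 8.5;0 0 0 0 0 8.5;0 0 0 0 0 8.5;0 0 1 0 0 0;0 0 1 0 0 0;0 0 0 0 0 0"

```text
clock: 8.35
tcp_pos: [530.4, 81.1, 171.5]
tcp_rot: [-179.8, -0.1, 122.5]
contact_force: [1.0, -1.0, -0.9]
width: 25.8
gripper_force: 56.2
```

```bash
python3 - <<'E'
from h import *
to(532,81,165,120)
im,d=capture("scene")
cv2.imwrite("pics/s4full.png",im)
t=cv2.imread("pics/top0.png").astype(float);s=cv2.imread("pics/scene0.png").astype(float)
# fit dial disc: warm tint (R-B) map, ellipse on hull
for n,i,(u,v),w in(("top",t,(220,222),34),("scene",s,(382,187),30)):
    g=cv2.GaussianBlur(i[:,:,2]-i[:,:,0],(0,0),1.0)[v-w:v+w,u-w:u+w]
    th,_=cv2.threshold(np.clip((g+30)*3,0,255).astype(np.uint8),0,255,cv2.THRESH_OTSU)
    m=((g+30)*3>th).astype(np.uint8)
    c=max(cv2.findContours(m,cv2.RETR_EXTERNAL,cv2.CHAIN_APPROX_NONE)[0],key=cv2.contourArea)
    e=cv2.fitEllipse(cv2.convexHull(c));x,y=e[0][0]+u-w,e[0][1]+v-w
    print(n,e,x,y,at_h(n,x,y,113))
u,v=px("scene",[532,81,150]).astype(int);print(u,v,px("scene",[532,81,135]))
crop(im,u-32,v-24,u+32,v+34,10,"pics/k4.png");print("origin",u-32,v-24)
E
```

```text
t 8.35 tcp [530.4  81.1 171.5] [-1.7982e+02 -9.0000e-02  1.2247e+02] F [ 0.97 -1.05 -0.94] w 25.8
tool dx dy dz mm -1.0 1.2 6.5 rz 2.4739116460043817
top ((33.949745178222656, 34.297821044921875), (51.70026397705078, 53.27251052856445), 59.47126770019531) 219.94974517822266 222.29782104492188 [532.6002438   82.89999898 113.        ]
scene ((114.91795349121094, 30.435317993164062), (51.25152587890625, 372.6724853515625), 85.7573013305664) 466.91795349121094 187.43531799316406 [521.97808549 296.73529889 113.        ]
383 174 [382.60088778 179.38555664]
origin 351 150
```

View pics/k4.png

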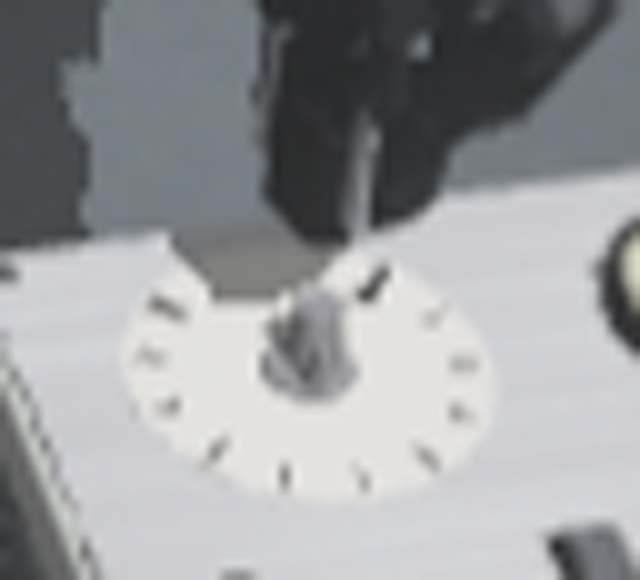

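The view shows the knob held just behind and above the shaft. The shaft tip is near crop (317,293), where the projection of my estimate puts it. The dial's left, right and bottom edges are at crop x 122, x 497 and y 502.

```bash
python3 - <<'E'
from h import *
f=lambda x,y,h=113:at_h("scene",351+x/10,150+y/10,h)
L,R,B=f(122,350),f(497,375),f(312,502);print(L,R,B)
print("tick0",f(372,283),"tickmax",f(168,303),"shaft",f(317,292,135))
for ang in(0,):
  P=np.array([f(*p)[:2] for p in[(122,350),(497,385),(312,502),(180,445),(445,455),(150,290),(470,310),(400,490),(240,488)]])
  A=np.c_[2*P,np.ones(len(P))];x=np.linalg.lstsq(A,(P**2).sum(1),rcond=None)[0];print(x[:2],np.sqrt(x[2]+x[:2]@x[:2]))
to(532,81.3,150,120)
E
```

```text
[531.7205447   35.76689993 113.        ] [534.18632621 128.56955341 113.        ] [581.92975073  79.7059749  113.        ]
tick0 [502.36183248  99.89760103 113.        ] tickmax [513.5957309   47.87582124 113.        ] shaft [531.30583553  81.28691062 135.        ]
[534.07361265  81.96374312] 46.38940332525193
t 8.4 tcp [530.7  81.2 172.7] [-1.7988e+02 -6.0000e-02  1.2243e+02] F [-0.48  0.37 -0.22] w 25.6
tool dx dy dz mm -0.6 1.1 22.7 rz 2.42823068459424
```

Request:
carry_out:
  steps: "-0.07 0.15 0.9 0 0 2.4;0 0 0.9 0 0 0;0 0 0.8 0 0 0;0 0 0 0 0 0;0 0 0 0 0 0"

```text
clock: 8.9
tcp_pos: [532.9, 81.4, 148.3]
tcp_rot: [-180.0, -0.0, 119.9]
contact_force: [-0.3, -0.7, -0.4]
width: 26.4
gripper_force: 56.1
```

Request:
carry_out:
  steps: "0 0 0.1 0 0 0;0 0 0.1 0 0 0;0 0 0.1 0 0 0;0 0 0.1 0 0 0;0 0 0.1 0 0 0;0 0 0 0 0 0"

```text
clock: 9.5
tcp_pos: [532.9, 81.4, 143.1]
tcp_rot: [-180.0, -0.0, 119.9]
contact_force: [0.7, 0.4, -0.6]
width: 25.7
gripper_force: 56.1
```

```bash
python3 - <<'E'
from h import *
to(532.4,81.4,142,120)
print(sensors.state()["moment"])
E
```

```text
t 9.5 tcp [532.9  81.4 143.1] [-1.7999e+02 -1.0000e-02  1.1986e+02] F [ 0.7   0.37 -0.62] w 25.7
tool dx dy dz mm 0.2 -0.5 1.1 rz -0.1360215367010369
[-0.00577293 -0.00506064  0.03230545]
```

Next, go down in small steps to see where contact comes: about 142 on the shaft end, or about 134 on the key.

Request:
carry_out:
  steps: "0 0 0.05 0 0 0;0 0 0.05 0 0 0;0 0 0.05 0 0 0;0 0 0 0 0 0"

```text
clock: 9.9
tcp_pos: [533.0, 81.4, 141.7]
tcp_rot: [-180.0, -0.0, 119.9]
contact_force: [-0.0, 1.3, -0.9]
width: 25.5
gripper_force: 56.1
```

Request:
carry_out:
  steps: "0 0 0.05 0 0 0;0 0 0.05 0 0 0;0 0 0 0 0 0"

```text
clock: 10.2
tcp_pos: [532.9, 81.4, 140.7]
tcp_rot: [-180.0, -0.0, 119.9]
contact_force: [0.6, 0.4, -0.8]
width: 25.8
gripper_force: 56.1
```

```bash
python3 - <<'E'
from h import *
to(532.4,81.4,142,120)
print(sensors.state()["moment"])
E
```

```text
t 10.2 tcp [532.9  81.4 140.7] [-179.99   -0.    119.86] F [ 0.57  0.38 -0.78] w 25.8
tool dx dy dz mm 0.2 -0.5 -1.3 rz -0.1375283137133465
[-0.034086    0.02997715 -0.02217061]
```

Request:
carry_out:
  steps: "0 0 0.05 0 0 0;0 0 0.05 0 0 0;0 0 0 0 0 0"

```text
clock: 10.5
tcp_pos: [532.9, 81.5, 139.7]
tcp_rot: [-180.0, -0.0, 119.9]
contact_force: [0.8, 0.3, -0.4]
width: 26.1
gripper_force: 56.2
```

Request:
carry_out:
  steps: "0 0 0.05 0 0 0;0 0 0.05 0 0 0;0 0 0 0 0 0"

```text
clock: 10.8
tcp_pos: [533.0, 81.5, 138.7]
tcp_rot: [180.0, -0.0, 119.9]
contact_force: [0.3, 1.3, -0.1]
width: 25.6
gripper_force: 56.2
```

```bash
python3 - <<'E'
from h import *
to(532.4,81.4,134,120)
print(sensors.state()["moment"])
E
```

```text
t 10.8 tcp [533.   81.5 138.7] [180.    -0.   119.86] F [ 0.29  1.26 -0.05] w 25.6
tool dx dy dz mm 0.2 -0.5 4.7 rz -0.13844348138701434
[ 0.15744393 -0.00610192  0.00219158]
```

Request:
carry_out:
  steps: "0 0 0.05 0 0 0;0 0 0.05 0 0 0;0 0 0 0 0 0"

```text
clock: 11.1
tcp_pos: [533.0, 81.5, 137.8]
tcp_rot: [180.0, -0.0, 119.9]
contact_force: [0.6, 0.8, 0.3]
width: 26.1
gripper_force: 56.2
```

Request:
carry_out:
  steps: "0 0 0.05 0 0 0;0 0 0.05 0 0 0;0 0 0 0 0 0"

```text
clock: 11.4
tcp_pos: [533.0, 81.5, 136.8]
tcp_rot: [180.0, -0.0, 119.9]
contact_force: [-0.3, 1.4, -0.8]
width: 25.4
gripper_force: 56.2
```

```bash
python3 - <<'E'
from h import *
to(532.4,81.4,134,120)
print(sensors.state()["moment"])
E
```

```text
t 11.4 tcp [533.   81.5 136.8] [ 1.8000e+02 -1.0000e-02  1.1986e+02] F [-0.33  1.45 -0.84] w 25.4
tool dx dy dz mm 0.2 -0.6 2.8 rz -0.1357748992091956
[ 0.33458087 -0.05571551 -0.02509001]
```

Request:
carry_out:
  steps: "0 0 0.05 0 0 0;0 0 0.05 0 0 0;0 0 0 0 0 0"

```text
clock: 11.7
tcp_pos: [533.0, 81.5, 135.7]
tcp_rot: [180.0, -0.0, 119.9]
contact_force: [0.2, 2.4, -0.3]
width: 25.9
gripper_force: 56.2
```

Request:
carry_out:
  steps: "0 0 0.05 0 0 0;0 0 0 0 0 0"

```text
clock: 11.9
tcp_pos: [533.0, 81.5, 135.3]
tcp_rot: [180.0, -0.0, 119.9]
contact_force: [0.3, 2.8, 0.3]
width: 26.2
gripper_force: 56.3
```

Request:
carry_out:
  steps: "0 0 0.05 0 0 0;0 0 0 0 0 0"

```text
clock: 12.1
tcp_pos: [533.0, 81.5, 134.8]
tcp_rot: [180.0, -0.0, 119.9]
contact_force: [1.3, 3.8, 1.5]
width: 26.0
gripper_force: 56.3
```

```bash
python3 - <<'E'
from h import *
to(532.4,81.4,134,120)
print(sensors.state()["moment"])
E
```

```text
t 12.1 tcp [533.   81.5 134.8] [180.    -0.   119.86] F [1.29 3.79 1.46] w 26.0
tool dx dy dz mm 0.2 -0.6 0.8 rz -0.13643222851374048
[ 0.41789873 -0.11103947  0.01872805]
```

Request:
carry_out:
  steps: "0.06 0.04 0 0 0 0;0 0 0 0 0 0"

```text
clock: 12.3
tcp_pos: [532.9, 82.0, 134.7]
tcp_rot: [-180.0, 0.0, 119.9]
contact_force: [0.7, -0.4, -0.8]
width: 26.2
gripper_force: 56.2
```

Request:
carry_out:
  steps: "0 0 0.03 0 0 0;0 0 0 0 0 0"

```text
clock: 12.5
tcp_pos: [533.0, 82.1, 134.3]
tcp_rot: [-180.0, 0.0, 119.9]
contact_force: [-0.0, 0.8, -1.6]
width: 25.9
gripper_force: 56.2
```

```bash
python3 - <<'E'
from h import *
to(532.4,81.4,134,120)
print(sensors.state()["moment"])
E
```

```text
t 12.5 tcp [533.   82.1 134.3] [-179.98    0.    119.86] F [-0.03  0.79 -1.58] w 25.9
tool dx dy dz mm -0.3 -0.8 0.3 rz -0.13801043754435227
[-0.0092735   0.06631469 -0.02491215]
```

Request:
carry_out:
  steps: "0 0 0.03 0 0 0;0 0 0 0 0 0"

```text
clock: 12.7
tcp_pos: [533.0, 82.1, 134.1]
tcp_rot: [-180.0, -0.0, 119.9]
contact_force: [-0.2, 0.3, -1.4]
width: 25.7
gripper_force: 56.2
```

Request:
carry_out:
  steps: "0 0 0.03 0 0 0;0 0 0 0 0 0"

```text
clock: 12.9
tcp_pos: [533.0, 82.2, 133.9]
tcp_rot: [180.0, 0.0, 119.9]
contact_force: [-0.2, -0.5, -0.5]
width: 26.2
gripper_force: 56.2
```

Request:
carry_out:
  steps: "0 0 0.03 0 0 0;0 0 0 0 0 0"

```text
clock: 13.1
tcp_pos: [533.1, 82.2, 133.8]
tcp_rot: [180.0, 0.0, 119.9]
contact_force: [-2.0, -0.1, 2.2]
width: 25.7
gripper_force: 56.5
```

Request:
carry_out:
  steps: "0 0 0.02 0 0 3;0 0 0 0 0 3;0 0 0 0 0 3;0 0 0 0 0 0"

```text
clock: 13.5
tcp_pos: [533.2, 82.4, 133.8]
tcp_rot: [180.0, -0.0, 110.8]
contact_force: [0.5, 2.0, 3.4]
width: 26.3
gripper_force: 56.3
```

Request:
carry_out:
  steps: "0 0 0 0 0 3;0 0 0 0 0 3;0 0 0 0 0 3;0 0 0 0 0 0"

```text
clock: 13.9
tcp_pos: [533.2, 82.3, 133.7]
tcp_rot: [180.0, -0.0, 101.9]
contact_force: [-0.3, 1.7, 3.3]
width: 25.7
gripper_force: 56.3
```

```bash
python3 - <<'E'
from h import *
to(532.4,81.4,134,120)
print(sensors.state()["moment"])
E
```

```text
t 13.9 tcp [533.2  82.3 133.7] [ 1.7996e+02 -1.0000e-02  1.0190e+02] F [-0.29  1.67  3.33] w 25.7
tool dx dy dz mm -0.7 -1.0 -0.3 rz -18.10317396315898
[ 0.39285884 -0.07680937  0.0680853 ]
```

Request:
carry_out:
  steps: "0 0 0.01 0 0 3;0 0 0 0 0 3;0 0 0 0 0 3;0 0 0 0 0 3;0 0 0 0 0 0"

```text
clock: 14.4
tcp_pos: [533.2, 82.3, 133.7]
tcp_rot: [180.0, -0.0, 90.0]
contact_force: [1.4, 1.6, 5.5]
width: 25.8
gripper_force: 56.3
```

Request:
carry_out:
  steps: "0 0 0 0 0 3;0 0 0 0 0 3;0 0 0 0 0 3;0 0 0 0 0 3;0 0 0 0 0 0"

```text
clock: 14.9
tcp_pos: [533.3, 82.3, 133.7]
tcp_rot: [180.0, -0.0, 78.0]
contact_force: [1.2, 2.9, 5.0]
width: 25.9
gripper_force: 56.4
```

```bash
python3 - <<'E'
from h import *
to(532.4,81.4,134,120)
print(sensors.state()["moment"])
E
```

```text
t 14.9 tcp [533.3  82.3 133.7] [ 1.7996e+02 -2.0000e-02  7.7960e+01] F [1.21 2.95 4.99] w 25.9
tool dx dy dz mm -1.0 -0.7 -0.3 rz -42.038039170012354
[ 0.45901626 -0.09699441  0.05973466]
```

Request:
carry_out:
  steps: "0.04 0.01 0 0 0 3;0 0 0 0 0 3;0 0 0 0 0 3;0 0 0 0 0 3;0 0 0 0 0 0"

```text
clock: 15.4
tcp_pos: [533.4, 82.6, 133.7]
tcp_rot: [180.0, -0.0, 66.0]
contact_force: [0.3, 2.4, 5.0]
width: 25.8
gripper_force: 56.4
```

Request:
carry_out:
  steps: "0 0 0 0 0 3;0 0 0 0 0 3;0 0 0 0 0 3;0 0 0 0 0 3;0 0 0 0 0 0"

```text
clock: 15.9
tcp_pos: [533.5, 82.6, 133.7]
tcp_rot: [180.0, -0.0, 54.0]
contact_force: [0.3, 3.6, 4.8]
width: 25.9
gripper_force: 56.4
```

```bash
python3 - <<'E'
from h import *
to(532.4,81.4,134,120)
print(sensors.state()["moment"])
E
```

```text
t 15.9 tcp [533.5  82.6 133.7] [ 1.7997e+02 -4.0000e-02  5.3960e+01] F [0.25 3.58 4.79] w 25.9
tool dx dy dz mm -1.6 -0.1 -0.3 rz -66.03620854694094
[ 0.4472258  -0.17215508  0.01835036]
```

Request:
carry_out:
  steps: "0.03 -0.03 0 0 0 3;0 0 0 0 0 3;0 0 0 0 0 3;0 0 0 0 0 3;0 0 0 0 0 0"

```text
clock: 16.4
tcp_pos: [533.6, 82.9, 133.7]
tcp_rot: [179.9, -0.1, 42.0]
contact_force: [3.6, 0.7, 4.6]
width: 25.8
gripper_force: 56.2
```

Request:
carry_out:
  steps: "0 0 0 0 0 3;0 0 0 0 0 3;0 0 0 0 0 3;0 0 0 0 0 3;0 0 0 0 0 0"

```text
clock: 16.9
tcp_pos: [533.6, 82.7, 133.6]
tcp_rot: [179.9, -0.1, 30.0]
contact_force: [4.6, -0.2, 5.3]
width: 25.8
gripper_force: 56.1
```

```bash
python3 - <<'E'
from h import *
to(532.4,81.4,134,120)
print(sensors.state()["moment"])
E
```

```text
t 16.9 tcp [533.6  82.7 133.6] [ 1.7995e+02 -6.0000e-02  3.0000e+01] F [ 4.58 -0.25  5.31] w 25.8
tool dx dy dz mm -1.7 0.6 -0.4 rz -90.00462858101264
[-0.0609146  -0.99746626  0.07914757]
```

Request:
carry_out:
  steps: "0.05 0.03 0 0 0 3;0 0 0 0 0 3;0 0 0 0 0 3;0 0 0 0 0 3;0 0 0 0 0 0"

```text
clock: 17.4
tcp_pos: [533.9, 82.7, 133.4]
tcp_rot: [180.0, -0.0, 18.0]
contact_force: [4.0, -2.3, 4.3]
width: 25.8
gripper_force: 56.3
```

```bash
python3 - <<'E'
from h import *
to(532.4,81.4,134,120)
print(sensors.state()["moment"])
E
```

```text
t 17.4 tcp [533.9  82.7 133.4] [ 1.7996e+02 -2.0000e-02  1.8010e+01] F [ 4.03 -2.31  4.34] w 25.8
tool dx dy dz mm -1.8 0.7 -0.6 rz -101.98827919933973
[-0.35510623 -0.70114115  0.01264928]
```

Request:
carry_out:
  steps: "0.05 0.05 0 0 0 0;0 0 0.01 0 0 2;0 0 0 0 0 2;0 0 0 0 0 0"

```text
clock: 17.8
tcp_pos: [533.9, 82.4, 132.6]
tcp_rot: [180.0, 0.1, 14.0]
contact_force: [0.7, -2.8, 1.1]
width: 25.8
gripper_force: 56.4
```

Request:
carry_out:
  steps: "0 0 0 0 0 2;0 0 0 0 0 2;0 0 0 0 0 0"

```text
clock: 18.1
tcp_pos: [534.1, 82.5, 132.6]
tcp_rot: [-180.0, 0.1, 10.0]
contact_force: [1.5, -0.7, -1.9]
width: 25.7
gripper_force: 56.1
```

Request:
carry_out:
  steps: "0 0 0 0 0 2;0 0 0 0 0 2;0 0 0 0 0 0"

```text
clock: 18.4
tcp_pos: [534.2, 82.5, 132.8]
tcp_rot: [180.0, 0.0, 6.0]
contact_force: [1.7, -2.1, -3.2]
width: 26.0
gripper_force: 56.0
```

```bash
python3 - <<'E'
from h import *
to(532.4,81.4,134,120)
print(sensors.state()["moment"])
E
```

```text
t 18.4 tcp [534.2  82.5 132.8] [1.7999e+02 4.0000e-02 5.9800e+00] F [ 1.73 -2.14 -3.21] w 26.0
tool dx dy dz mm -1.9 0.9 -1.2 rz -114.02484003190966
[-0.34507144 -0.28896351  0.02504402]
```

At yaw 14° the height fell by 1 mm and the vertical force vanished, so the keyway has found the key. I'll lower it gently.

Request:
carry_out:
  steps: "0 0 0.05 0 0 0;0 0 0.05 0 0 0;0 0 0 0 0 0"

```text
clock: 18.7
tcp_pos: [534.3, 82.5, 132.1]
tcp_rot: [180.0, 0.0, 5.9]
contact_force: [0.6, -3.0, -0.4]
width: 26.0
gripper_force: 56.2
```

Request:
carry_out:
  steps: "0 0 0.05 0 0 0;0 0 0 0 0 0"

```text
clock: 18.9
tcp_pos: [534.3, 82.6, 131.7]
tcp_rot: [180.0, 0.0, 5.9]
contact_force: [0.5, -3.1, 0.7]
width: 25.6
gripper_force: 56.2
```

```bash
python3 - <<'E'
from h import *
to(532.4,81.4,134,120)
print(sensors.state()["moment"])
E
```

```text
t 18.9 tcp [534.3  82.6 131.7] [179.99   0.     5.88] F [ 0.46 -3.05  0.68] w 25.6
tool dx dy dz mm -2.0 1.0 -2.3 rz -114.11849469898607
[-0.57608472 -0.01806444  0.0275546 ]
```

Sinking freely. I'll ease the side load by moving −y 0.4 mm and keep lowering toward about 122.

Request:
carry_out:
  steps: "0 0.04 0 0 0 0;0 0 0.1 0 0 0;0 0 0.1 0 0 0;0 0 0 0 0 0"

```text
clock: 19.3
tcp_pos: [534.3, 82.3, 129.4]
tcp_rot: [-180.0, 0.0, 5.9]
contact_force: [-0.6, -0.4, -0.6]
width: 26.0
gripper_force: 56.1
```

Request:
carry_out:
  steps: "0 0 0.1 0 0 0;0 0 0.1 0 0 0;0 0 0.1 0 0 0;0 0 0 0 0 0"

```text
clock: 19.7
tcp_pos: [534.3, 82.2, 126.5]
tcp_rot: [-180.0, 0.0, 5.9]
contact_force: [-0.4, -0.1, -1.7]
width: 26.0
gripper_force: 56.1
```

Request:
carry_out:
  steps: "0 0 0.1 0 0 0;0 0 0.1 0 0 0;0 0 0.1 0 0 0;0 0 0 0 0 0"

```text
clock: 20.1
tcp_pos: [534.3, 82.2, 123.5]
tcp_rot: [-180.0, 0.0, 5.9]
contact_force: [-1.1, -0.4, -1.5]
width: 25.6
gripper_force: 56.1
```

Request:
carry_out:
  steps: "0 0 0.05 0 0 0;0 0 0.05 0 0 0;0 0 0.05 0 0 0;0 0 0 0 0 0"

```text
clock: 20.5
tcp_pos: [534.4, 82.2, 122.1]
tcp_rot: [180.0, 0.0, 5.9]
contact_force: [-0.3, 0.0, -0.7]
width: 25.8
gripper_force: 56.1
```

Request:
carry_out:
  steps: "0 0 0.05 0 0 0;0 0 0 0 0 0"

```text
clock: 20.7
tcp_pos: [534.5, 82.2, 122.0]
tcp_rot: [180.0, -0.0, 5.9]
contact_force: [-1.2, 0.0, 2.4]
width: 26.1
gripper_force: 56.5
```

Request:
carry_out:
  steps: "0 0 0.05 0 0 0;0 0 0 0 0 0"

```text
clock: 20.9
tcp_pos: [534.5, 82.2, 121.9]
tcp_rot: [-180.0, -0.0, 5.9]
contact_force: [-4.4, -0.5, 6.6]
width: 25.6
gripper_force: 57.1
```

Home on the washer: 121.9, with 6.6 N. I'll ease the press and turn anticlockwise.

Request:
carry_out:
  steps: "0 0 -0.05 0 0 0;-0.005 -0.007 0 0 0 -6;-0.005 -0.007 0 0 0 -6;-0.005 -0.007 0 0 0 -6;-0.005 -0.007 0 0 0 -6;0 0 0 0 0 0"

```text
clock: 21.5
tcp_pos: [534.5, 81.5, 122.0]
tcp_rot: [179.9, 0.0, 30.1]
contact_force: [-0.9, -8.1, 3.0]
width: 26.1
gripper_force: 57.3
```

Request:
carry_out:
  steps: "-0.005 -0.007 0 0 0 -6;-0.005 -0.007 0 0 0 -6;-0.005 -0.007 0 0 0 -6;-0.005 -0.007 0 0 0 -6;-0.005 -0.007 0 0 0 -6;0 0 0 0 0 0"

```text
clock: 22.1
tcp_pos: [534.3, 82.1, 122.0]
tcp_rot: [179.9, -0.0, 60.1]
contact_force: [3.3, -4.7, 1.2]
width: 25.9
gripper_force: 57.2
```

```bash
python3 - <<'E'
from h import *
to(533.7,82.5,122,148.3)
print(sensors.state()["moment"])
E
```

```text
t 22.1 tcp [534.3  82.1 122. ] [ 1.7989e+02 -1.0000e-02  6.0070e+01] F [ 3.29 -4.69  1.19] w 25.9
tool dx dy dz mm 0.0 -0.8 0.0 rz -88.22821750072
[-0.71559701 -0.59481789 -0.04795258]
```

Request:
carry_out:
  steps: "-0.04 0.04 0 0 0 0;-0.004 -0.004 0 0 0 -6;-0.004 -0.004 0 0 0 -6;-0.004 -0.004 0 0 0 -6;-0.004 -0.004 0 0 0 -6;-0.004 -0.004 0 0 0 -6;-0.004 -0.004 0 0 0 -6;0 0 0 0 0 0"

```text
clock: 22.9
tcp_pos: [533.9, 82.4, 122.0]
tcp_rot: [179.9, -0.1, 96.1]
contact_force: [1.3, 4.1, 1.9]
width: 25.8
gripper_force: 57.2
```

Request:
carry_out:
  steps: "-0.004 -0.006 0 0 0 -6;-0.004 -0.006 0 0 0 -6;-0.004 -0.006 0 0 0 -6;-0.004 -0.006 0 0 0 -6;-0.004 -0.006 0 0 0 -6;0 0 0 0 0 0"

```text
clock: 23.5
tcp_pos: [533.4, 82.6, 122.0]
tcp_rot: [179.9, -0.1, 126.1]
contact_force: [-0.1, 7.7, 3.9]
width: 26.0
gripper_force: 57.2
```

```bash
python3 - <<'E'
from h import *
to(533,81.7,122,148.3)
print(sensors.state()["moment"])
E
```

```text
t 23.5 tcp [533.4  82.6 122. ] [ 1.7991e+02 -9.0000e-02  1.2609e+02] F [-0.06  7.73  3.9 ] w 26.0
tool dx dy dz mm -0.5 -0.8 -0.0 rz -22.207602983964705
[ 1.28645688  0.11121372 -0.05712112]
```

Request:
carry_out:
  steps: "0.05 0.03 0 0 0 -4;0 0 0 0 0 -4;0 0 0 0 0 -4;0 0 0 0 0 -4;0 0 0 0 0 -2;0 0 0 0 0 0"

```text
clock: 24.1
tcp_pos: [533.1, 82.7, 122.0]
tcp_rot: [180.0, -0.1, 143.9]
contact_force: [-3.5, 3.9, 6.4]
width: 25.6
gripper_force: 57.6
```

```bash
python3 - <<'E'
from h import *
to(533,81.7,122,148.3)
print(sensors.state()["moment"])
E
```

```text
t 24.1 tcp [533.1  82.7 122. ] [ 1.7996e+02 -6.0000e-02  1.4394e+02] F [-3.51  3.9   6.39] w 25.6
tool dx dy dz mm -0.5 -0.9 -0.0 rz -4.364865906096014
[ 0.7260391   0.6608268  -0.08531275]
```

Request:
carry_out:
  steps: "0.04 0.01 0 0 0 -2;0 0 0 0 0 -2;0 0 0 0 0 0;0 0 0 0 0 0;0 0 0 0 0 0"

```text
clock: 24.6
tcp_pos: [533.0, 82.7, 122.0]
tcp_rot: [180.0, -0.0, 147.8]
contact_force: [-3.2, 2.4, 5.8]
width: 25.3
gripper_force: 57.6
```

```bash
python3 - <<'E'
from h import *
to(533,81.7,122,148.3)
print(sensors.state()["moment"])
E
```

```text
t 24.6 tcp [533.   82.7 122. ] [ 1.7997e+02 -2.0000e-02  1.4780e+02] F [-3.21  2.41  5.85] w 25.3
tool dx dy dz mm -0.6 -0.9 -0.0 rz -0.4994105692499886
[ 0.4296799   0.4958175  -0.02285542]
```

Pointer at 147.8°. I'll open, back off straight up, and look.

Request:
carry_out:
  steps: "0 0 0 0 0 0;0 0 0 0 0 0;0 0 0 0 0 0;0 0 0 0 0 0;0 0 0 0 0 0;0 0 0 0 0 0"
  gripper: 5

```text
clock: 25.2
tcp_pos: [533.0, 82.4, 121.7]
tcp_rot: [-180.0, -0.0, 147.9]
contact_force: [0.1, 0.4, 0.0]
width: 49.9
gripper_force: 0.0
```

Request:
carry_out:
  steps: "0 0 -1 0 0 0;0 0 -2 0 0 0;0 0 -2 0 0 0;0 0 -3 0 0 0;0 0 -3 0 0 0;-4 0 -1 0 0 0;-4 0 0 0 0 0;-4 0 0 0 0 0;-4 0 0 0 0 0;0 0 0 0 0 0"

```text
clock: 26.2
tcp_pos: [670.9, -5.1, 240.7]
tcp_rot: [-179.9, -0.0, 147.7]
contact_force: [0.3, 0.2, -0.3]
width: 50.0
gripper_force: 0.0
```

```bash
python3 - <<'E'
from h import *
to(533,81.7,122,148.3)
t,d=capture("top");s,_=capture("scene")
f=lambda i,u,v,w:cv2.resize(i[v:v+w,u:u+w],(390,390),interpolation=cv2.INTER_CUBIC)
cv2.imwrite("pics/m5.png",np.hstack([f(t,190,192,60),f(s,352,155,60)]))
cv2.imwrite("pics/t5.png",t);cv2.imwrite("pics/s5.png",s)
print([ (at_depth("top",u,v,d[v,u])[2]).round(1) for u,v in[(219,220),(220,221),(220,219),(221,220)]])
E
```

```text
t 26.2 tcp [670.9  -5.1 240.7] [-1.7994e+02 -5.0000e-02  1.4774e+02] F [ 0.29  0.15 -0.26] w 50.0
tool dx dy dz mm 163.0 -0.2 118.7 rz -0.5563605111738354
[np.float64(587.9), np.float64(588.4), np.float64(586.8), np.float64(588.0)]
```

View pics/m5.png

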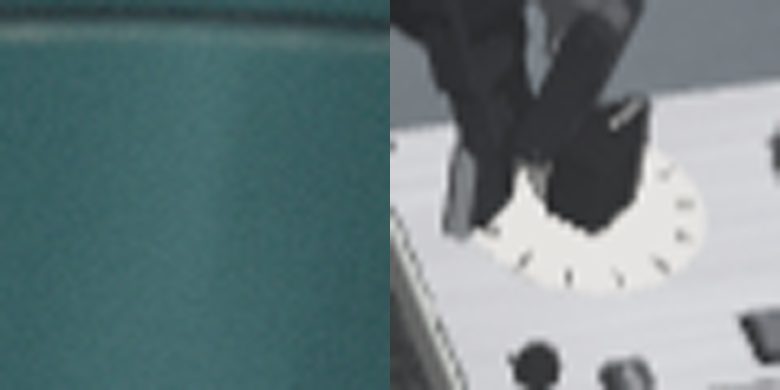

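The arm hides the top view. In the scene view the knob is seated and points at the zero mark. I'll move the arm aside to check from above.

Request:
carry_out:
  steps: "-1.6 -2.5 0 0 0 0;-1.6 -2.5 0 0 0 0;-1.6 -2.5 0 0 0 0;-1.6 -2.5 0 0 0 0;-1.6 -2.5 0 0 0 0;-1.6 -2.5 0 0 0 0;-1.6 -2.5 0 0 0 0;-1.6 -2.5 0 0 0 0;-1.6 -2.5 0 0 0 0;0 0 0 0 0 0"

```text
clock: 27.3
tcp_pos: [669.9, -271.8, 242.4]
tcp_rot: [-180.0, 0.0, 147.8]
contact_force: [0.1, 0.4, -0.1]
width: 50.0
gripper_force: 0.0
```

```bash
python3 - <<'E'
from h import *
t,d=capture("top");s,_=capture("scene")
f=lambda i,u,v,w:cv2.resize(i[v:v+w,u:u+w],(390,390),interpolation=cv2.INTER_CUBIC)
cv2.imwrite("pics/m6.png",np.hstack([f(t,190,192,60),f(s,352,155,60)]))
print([ (at_depth("top",u,v,d[v,u])[2]).round(1) for u,v in[(219,220),(220,221),(220,219),(221,220)]])
E
```

```text
[np.float64(152.1), np.float64(150.9), np.float64(151.5), np.float64(148.0)]
```

View pics/m6.png

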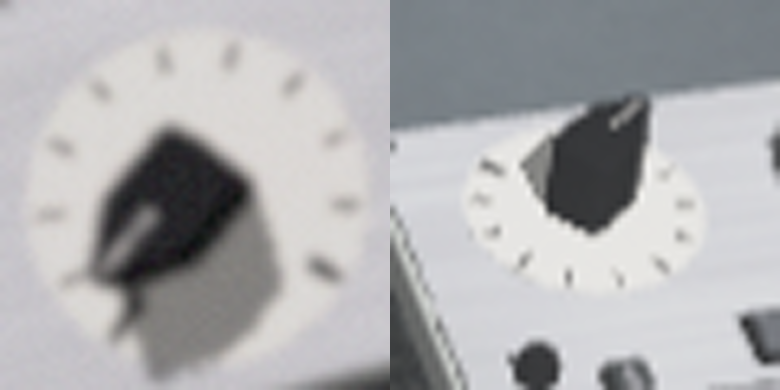

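The top view shows the pointer tip near crop (97,275) and the zero tick at (138,285) to (115,335). It may be short of the mark, so I'll compute the angle.

```bash
python3 - <<'E'
from h import *
r=lambda x,y,h:at_h("top",190+x/6.5,192+y/6.5,h)[:2]
s=lambda x,y,h:at_h("scene",352+(x-390)/6.5,155+y/6.5,h)[:2]
c=np.array([533.3,81.8])
ang=lambda p,q:np.degrees(np.arctan2(*(p-q)[::-1]))
for nm,p in(("tip",r(97,276,116)),("tick in",r(138,287,113)),("tick out",r(116,335,113)),("scene tip",s(648,97,117)),("scene tail",s(590,233,115))):
    print(nm,p,ang(p,c)%360,np.hypot(*(p-c)))
a,b=r(170,125,149),r(250,187,149);print("tail corners",a,b,np.hypot(*(a-b)),ang(a,b)-90+180)
# predicted pixel outlines (crop coords) for pointer yaw
for y in(128,138,148):
    R=np.array([np.cos(np.radians(y)),np.sin(np.radians(y))])
    L=np.array([-R[1],R[0]])
    pts=[[*(c+32*R),116],[*(c-13*R+9*L),149],[*(c-13*R-9*L),149],[*(c-9*R+13*L),149],[*(c-9*R-13*L),149],[*(c+14*R+13*L),116],[*(c+14*R-13*L),116]]
    print(y,[tuple(((px("top",p)-[190,192])*6.5).round().astype(int)) for p in pts])
    print("   scene",[tuple(((px("scene",p)-[352,155])*6.5+[390,0]).round().astype(int)) for p in pts])
E
```

```text
tip [511.18225697 107.97903472] 130.1932877539462 34.2715102616538
tick in [508.29731809  97.54273721] 147.80376086743968 29.5460298078673
tick out [495.43080559 103.09611032] 150.64835155683988 43.44652115234954
scene tip [473.9768862 110.422283 ] 154.24356778205595 65.86703966979842
scene tail [551.44425242  82.75065863] 2.9992399605462863 18.169139981058898
tail corners [548.67495846  83.75037172] [532.39097893  62.79479603] 26.53872909162036 142.15024076628671
128 [(np.int64(101), np.int64(267)), (np.int64(238), np.int64(180)), (np.int64(196), np.int64(126)), (np.int64(235), np.int64(202)), (np.int64(174), np.int64(123)), (np.int64(184), np.int64(263)), (np.int64(126), np.int64(188))]
   scene [(np.int64(647), np.int64(166)), (np.int64(554), np.int64(133)), (np.int64(586), np.int64(160)), (np.int64(555), np.int64(123)), (np.int64(601), np.int64(162)), (np.int64(590), np.int64(165)), (np.int64(635), np.int64(203))]
138 [(np.int64(115), np.int64(282)), (np.int64(236), np.int64(170)), (np.int64(185), np.int64(124)), (np.int64(237), np.int64(191)), (np.int64(163), np.int64(125)), (np.int64(197), np.int64(264)), (np.int64(126), np.int64(200))]
   scene [(np.int64(636), np.int64(159)), (np.int64(555), np.int64(138)), (np.int64(593), np.int64(161)), (np.int64(554), np.int64(127)), (np.int64(609), np.int64(161)), (np.int64(581), np.int64(164)), (np.int64(634), np.int64(197))]
148 [(np.int64(131), np.int64(294)), (np.int64(233), np.int64(160)), (np.int64(175), np.int64(123)), (np.int64(238), np.int64(181)), (np.int64(153), np.int64(128)), (np.int64(209), np.int64(263)), (np.int64(128), np.int64(212))]
   scene [(np.int64(624), np.int64(152)), (np.int64(558), np.int64(142)), (np.int64(601), np.int64(162)), (np.int64(554), np.int64(132)), (np.int64(616), np.int64(160)), (np.int64(572), np.int64(164)), (np.int64(632), np.int64(191))]
```

```bash
python3 - <<'E'
from h import *
c=np.array([533.3,81.8]);ang=lambda p,q:np.degrees(np.arctan2(*(p-q)[::-1]))
for h in(116,125,130,135,140,145,149):
    p=at_h("top",190+97/6.5,192+276/6.5,h)[:2];q=at_h("scene",352+258/6.5,155+97/6.5,h)[:2]
    print(h,p.round(1),q.round(1),(ang(p,c)%360).round(1),np.hypot(*(p-c)).round(1))
for h in(140,145,149):
    a=at_h("top",190+250/6.5,192+188/6.5,h);b=at_h("top",190+170/6.5,192+125/6.5,h)
    s1=at_h("top",190+97/6.5,192+205/6.5,h)
    print(h,a[:2].round(1),b[:2].round(1),((a+b)/2)[:2].round(1),(ang(c,((a+b)/2)[:2])%360).round(1))
im=cv2.imread("pics/t5.png")
t,d=capture("top");cv2.imwrite("pics/t7.png",t)
P=np.array([[*at_depth("top",u,v,d[v,u]),t[v,u].mean()] for v in range(205,240) for u in range(200,235) if d[v,u]>0])
for lo in(120,128,136,142,147):
    K=P[(P[:,2]>lo)];print(lo,len(K),K[:,:2].mean(0).round(1),cv2.minAreaRect(K[:,:2].astype(np.float32)))
E
```

```text
116 [511.2 108. ] [472.8 110.7] 130.2 34.3
125 [510.7 106.2] [483.3 108.5] 132.7 33.3
130 [510.5 105.3] [489.1 107.4] 134.2 32.7
135 [510.2 104.3] [495.  106.2] 135.8 32.2
140 [510.  103.3] [500.8 105. ] 137.3 31.7
145 [509.7 102.3] [506.6 103.8] 139.0 31.3
149 [509.5 101.6] [511.3 102.9] 140.3 30.9
140 [532.8  64.1] [549.6  85.3] [541.2  74.7] 138.1
145 [532.4  63.4] [549.1  84.4] [540.8  73.9] 133.4
149 [532.1  62.8] [548.7  83.8] [540.4  73.3] 129.8
120 427 [526.6  85.4] ((525.34765625, 88.39994812011719), (27.520612716674805, 45.651878356933594), 51.1009407043457)
128 411 [526.9  85.7] ((525.34765625, 88.39994812011719), (27.520612716674805, 45.651878356933594), 51.1009407043457)
136 390 [527.2  86.1] ((525.3089599609375, 88.43114471435547), (27.520612716674805, 45.55241394042969), 51.1009407043457)
142 378 [527.3  86.4] ((525.3692016601562, 88.53067016601562), (27.339385986328125, 45.51632308959961), 50.934814453125)
147 355 [527.8  86.7] ((525.6636352539062, 88.42845916748047), (27.079347610473633, 44.68157196044922), 51.1009407043457)
```

The two views agree on a vertical-sided beak with its tip at about (510,102), a pointer yaw of about 141°. The zero mark is at about 148.5°, so the tip is roughly 5 mm short. That is inside tolerance, but I'll regrip and turn a few degrees more for margin.

Request:
carry_out:
  steps: "1.6 2.5 0 0 0 0;1.6 2.5 0 0 0 0;1.6 2.5 0 0 0 0;1.6 2.5 0 0 0 0;1.6 2.5 0 0 0 0;1.6 2.5 0 0 0 0;1.6 2.5 0 0 0 0;1.6 2.5 0 0 0 0;1.6 2.5 0 0 0 0;0 0 0 0 0 0"

```text
clock: 28.45
tcp_pos: [667.9, 1.7, 242.4]
tcp_rot: [179.9, 0.0, 148.1]
contact_force: [-0.2, -1.6, -1.0]
width: 50.1
gripper_force: 0.0
```

Request:
carry_out:
  steps: "4 0 0 0 0 0;4 0 0 0 0 0;4 0 0 0 0 0;4 0 0 0 0 0;0 0 2 0 0 0;0 0 2 0 0 0;0 0 2 0 0 0;0 0 0 0 0 0"

```text
clock: 29.25
tcp_pos: [531.6, 82.7, 179.5]
tcp_rot: [-179.9, -0.1, 147.9]
contact_force: [-0.1, 0.5, -0.4]
width: 50.0
gripper_force: 0.0
```

```bash
python3 - <<'E'
from h import *
to(533,82.4,123,146)
E
```

```text
t 29.25 tcp [531.6  82.7 179.5] [-1.7989e+02 -1.4000e-01  1.4791e+02] F [-0.12  0.51 -0.44] w 50.0
tool dx dy dz mm -1.4 0.5 56.5 rz 1.9144484227617227
```

Request:
carry_out:
  steps: "-0.14 0.05 0.5 0 0 3;0 0 1 0 0 2;0 0 1 0 0 0;0 0 1 0 0 0;0 0 1 0 0 0;0 0 1 0 0 0;0 0 0.1 0 0 0;0 0 0 0 0 0"

```text
clock: 30.05
tcp_pos: [534.4, 82.1, 125.5]
tcp_rot: [-180.0, -0.0, 142.9]
contact_force: [-0.5, 0.2, -0.1]
width: 50.2
gripper_force: 0.0
```

Request:
carry_out:
  steps: "0 0 0 0 0 0;0 0 0 0 0 0;0 0 0 0 0 0;0 0 0 0 0 0;0 0 0 0 0 0;0 0 0 0 0 0"
  gripper: 2

```text
clock: 30.65
tcp_pos: [534.6, 81.8, 126.5]
tcp_rot: [-180.0, 0.0, 142.9]
contact_force: [-3.8, -3.0, 4.8]
width: 25.1
gripper_force: 59.2
```

```bash
python3 - <<'E'
from h import *
to(533,82.4,122.6,151)
print(sensors.state()["moment"])
E
```

```text
t 30.65 tcp [534.6  81.8 126.5] [-1.7999e+02  4.0000e-02  1.4285e+02] F [-3.84 -2.96  4.79] w 25.1
tool dx dy dz mm 1.6 -0.5 3.9 rz -8.145488078109565
[-0.50535895  0.6139483  -0.06311005]
```

Turn 8° anticlockwise in small steps. The stop limits it.

Request:
carry_out:
  steps: "0 0 0 0 0 -2;0 0 0 0 0 -2;0 0 0 0 0 -2;0 0 0 0 0 -2;0 0 0 0 0 0;0 0 0 0 0 0"

```text
clock: 31.25
tcp_pos: [534.5, 82.0, 126.5]
tcp_rot: [180.0, 0.0, 150.8]
contact_force: [-3.9, -1.6, 5.4]
width: 24.7
gripper_force: 59.4
```

```bash
python3 - <<'E'
from h import *
to(533,82.4,122.6,151)
print(sensors.state()["moment"])
E
```

```text
t 31.25 tcp [534.5  82.  126.5] [1.8000e+02 2.0000e-02 1.5085e+02] F [-3.89 -1.58  5.35] w 24.7
tool dx dy dz mm 1.5 -0.4 3.9 rz -0.15386390050358045
[-0.2278718   0.72762941 -0.01992068]
```

Request:
carry_out:
  steps: "0 0 0 0 0 0;0 0 0 0 0 0;0 0 0 0 0 0;0 0 0 0 0 0;0 0 0 0 0 0;0 0 0 0 0 0"
  gripper: 5

```text
clock: 31.85
tcp_pos: [534.5, 82.1, 125.7]
tcp_rot: [180.0, 0.0, 150.9]
contact_force: [0.5, 0.0, -0.2]
width: 50.1
gripper_force: 0.0
```

Request:
carry_out:
  steps: "0 0 -1 0 0 0;0 0 -2 0 0 0;0 0 -2 0 0 0;0 0 -3 0 0 0;0 0 -3 0 0 0;-4 0 -1 0 0 0;-4 0 0 0 0 0;-4 0 0 0 0 0;-4 0 0 0 0 0;0 0 0 0 0 0"

```text
clock: 32.85
tcp_pos: [676.8, 2.0, 244.6]
tcp_rot: [-179.9, -0.1, 150.8]
contact_force: [0.1, -0.2, -0.2]
width: 50.0
gripper_force: 0.0
```

Request:
carry_out:
  steps: "-1.6 -2.5 0 0 0 0;-1.6 -2.5 0 0 0 0;-1.6 -2.5 0 0 0 0;-1.6 -2.5 0 0 0 0;-1.6 -2.5 0 0 0 0;-1.6 -2.5 0 0 0 0;-1.6 -2.5 0 0 0 0;-1.6 -2.5 0 0 0 0;-1.6 -2.5 0 0 0 0;0 0 0 0 0 0"

```text
clock: 33.85
tcp_pos: [689.9, -265.3, 246.0]
tcp_rot: [-180.0, 0.0, 150.7]
contact_force: [-0.6, -0.4, -0.2]
width: 49.9
gripper_force: 0.0
```

```bash
python3 - <<'E'
from h import *
t,d=capture("top");s,_=capture("scene")
f=lambda i,u,v,w:cv2.resize(i[v:v+w,u:u+w],(390,390),interpolation=cv2.INTER_CUBIC)
cv2.imwrite("pics/m8.png",np.hstack([f(t,190,192,60),f(s,352,155,60)]))
P=np.array([at_depth("top",u,v,d[v,u]) for v in range(205,240) for u in range(200,235) if d[v,u]>0])
K=P[P[:,2]>142];print(np.median(K[:,2]),len(K),cv2.minAreaRect(K[:,:2].astype(np.float32)))
E
```

```text
150.20999201959586 378 ((524.8899536132812, 87.91277313232422), (27.731555938720703, 45.515811920166016), 56.1854248046875)
```

View pics/m8.png

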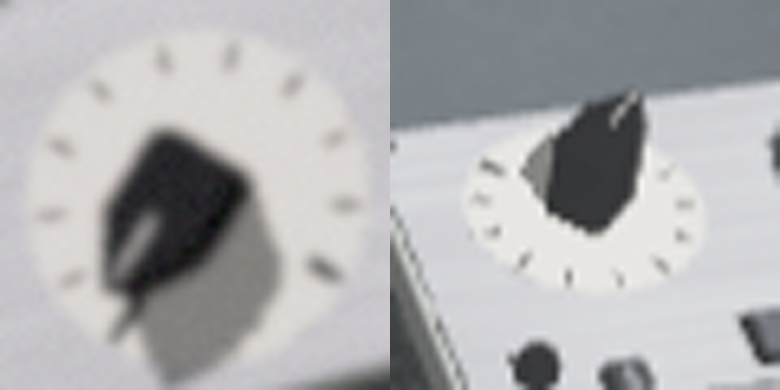

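The top view now shows the tip at crop (106,285); the prediction for dead on zero is (110,284). The knob top is at about 149 to 150 mm, so it is seated. The arm is clear, so I'm handing in.

```bash
python3 -c "
from workcell import ctrl
print(ctrl.finish_job())"
```

```text
the job is handed in; nothing more can be done
None
```

The knob is seated fully home on the keyed shaft and turned down so its pointer is within about 3° of the zero mark by my camera measurements. It has been let go with the arm clear, and the job is handed in; the hand-in call returned no verdict.

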